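# Balance a counterweight bar on a jack stand

## Robot

A 7-joint arm with a two-finger parallel gripper is mounted at the origin on the work surface. World frame = base frame: x ahead of the robot, y to its left, z up, the work surface at z = 0. Lengths are in m, angles in rad, forces in N, time in s.
With the tool pointing down it reaches from about 0.4 to 0.85 m from the base axis. Payload 10.4 kg.
Tool frame: the origin (TCP) lies between the finger pads; the fingertips stand 11 mm ahead of it and the grasp point (between the pads) lies 8 mm behind it (r.tcp_to_tips is the distance from the TCP to the fingertips, in m); z points along the fingers, y is the line along which they close (so a half turn about z gives the same grasp; the last joint's range is limited). The gripper opens to 87 mm and grips with 3 to 60 N. Pads are 19 mm wide; open, the fingers measure 117 mm over their backs; the gripper's body (75 mm by 190 mm) begins 51 mm behind the grasp point.
Start: joints at [1.171, 0.332, -0.065, 1.46, 0.022, 1.35, -0.088], TCP at [0.23, -0.581, 0.234] pointing down, gripper open.
Joint ranges: [-2.6, 2.6], [-0.5, 2.12], [-1.47, 1.34], [0.16, 2.42], [-1.27, 4.41], [0.06, 2.06], [-2.6, 2.6]. Speed limits (rad/s): [2.22, 2.22, 2.79, 2.79, 3.14, 3.14, 3.14].

## Interface

Orientations are given as a unit quaternion [x, y, z, w].
In Python, from bench import r gives the robot as it stands. The module is installed in compiled form; this text tells all that it offers.
- The arm moves only by the shell command python3 -m crank 'ROWS' [FORCE]. ROWS is JSON, a list of rows, each an object of numbers: "claw": the closure, from -1 (fully open) to 1 (shut); "dx", "dy", "dz": the shift along the tool's x, y, z each as a share of 3 cm, from -1 to 1; "ax", "ay", "az": the turn, a rotation vector about the tool's x, y, z each as a share of 6 degrees, from -1 to 1. A call has 1 to 8 rows; each row shifts and turns the commanded pose from where the row before left it, along the tool's axes as they then stand; what a row does not reach is not made up. A row lasts 1/12 s, in which the tool goes at most 41.7 mm and 7.16 degrees, less where a joint would pass 70% of its speed; a pose out of reach is approached as far as the arm can. A call with a number of a shift or a turn outside -1 to 1 is refused whole. A call with a gripper value outside its range is refused whole. The fingers move at their own pace and stop on an object; FORCE is the grip in N (left out, the last holds). Time passes only in rows, so rows that do not move let the fingers close. It gives the time, the measured TCP pose, the force, the opening and the grip force at its end, in the units of the state.
- r.read_state(): the state, without advancing time (a new reading comes with each control period).
- r.camera(name): name is "side" or "top" or "wrist"; returns a dict with "color" (480x640x3 uint8, red, green, blue), "mtx" (3x3 intrinsics, pixels), "k1" (the pictures are not rectified: a ray, as slopes to the right and down, at radius r is drawn at 1 + k1 r^2 times it, then the intrinsics apply), "R" (3x3) and "t" (3): a world point X has camera coordinates R X + t; the wrist camera has in their place "hand_eye" (4x4, takes a point from camera to tool coordinates, whose origin is the TCP and whose axes are the flange's). Camera axes: x right, y down, z forward; pixel columns grow to the right and rows downward; lengths in m; the calibration is good to about 2 mm. A picture is of the moment at which its call begins: read the wrist's pose just before it. There is no depth.
- r.close_job(): hands the job in; it is judged then, once.
The state is a dict: "time": time; "joint_positions": joint angles; "joint_vel": joint speeds; "joint_torque": joint torques, N m; "ee_pos": TCP position; "eef_rot": TCP orientation; "ft_force": force on the tool from outside, world axes, zero at the start; "torque": the same for the moment, N m; "width": finger opening in m; "grip_force": force on a finger pad.
Only numpy, scipy, OpenCV 4.12 (cv2) and the standard library are available. Lean on these libraries where they do the work, as an engineer would, in place of code of your own. Each camera call takes 0.05 s, during which the arm holds its last target. There are 200 camera calls.

## Task

Take the blue counterweight bar out of the sloping cradle, find by feel where along it the balance point lies (a lead plug is locked somewhere out of sight inside it), and lay it across the brass pad of the red jack stand so that it stays balanced level on the pad alone when you let go, ready to be marked for its pivot hole. Set it down gently without pressing hard on the stand, do not let it fall on the bench, and leave everything else on the bench where it is.

Things in the scene. Friction and masses are not known exactly. Their poses are not given: they have to be found in the camera images.
- tube: Counterweight bar: closed blue square tube, 200 mm long, 30 x 30 mm, black end caps, white bands 60 mm either side of the middle. Origin at its geometric middle; x along it. Loose, 0.32 to 0.37 kg. A lead plug, unseen, is locked inside: the centre of mass is on the centre line, up to 61 mm either way from the middle, different every time. Starts in the cradle, x rising at 28 degrees.
- cradle: Fixed green cradle, base 210 x 80 x 14 mm; origin under the base's centre, z up, x in plan towards the raised end. The tube lies on a steel rail 20 mm wide (fingers pass either side) sloping up 28 degrees towards +x, its middle 115 mm above the origin; a lip 28 mm wide at the low end, about as high as the tube's mid-height, keeps it from sliding down.
- jack: Fixed red jack stand; origin under the centre of its foot (90 mm across), z up. On top a level brass pad 14 x 14 mm, sides along x and y, top face 90 mm above the bench; under it a 12 mm stem, and from 60 mm height down a 30 mm wide body. The tube stays only with its centre of mass over the pad (up to 7 mm off); its middle is then 105 mm above the bench.
- hammer: Bystander: hammer lying on the bench; leave it where it is.
- spanner: Bystander: steel spanner lying on the bench; leave it where it is.
- parts_box: Bystander: open cardboard box, 130 x 170 x 60 mm high; leave it where it is.
- tin: Bystander: yellow tin, 72 mm across, 75 mm high; leave it where it is.
- oil: Bystander: white jar with a red lid, 68 mm across, 75 mm high; leave it where it is.
- offcut: Bystander: dark flat steel offcut, 120 x 50 x 20 mm; leave it where it is.
- collar: Bystander: steel collar lying flat, 80 mm across, 30 mm high; leave it where it is.
- mug: Bystander: blue mug, 80 mm across, 75 mm high; leave it where it is.

How it is judged:
On the way:
1. The bar has been lifted out of the cradle by the gripper (contact force between tube and the fingers above 1 N and contact force between tube and cradle below 0.05 N and contact force between tube and jack below 0.05 N and height (world z) of tube above 0.125 m), for 0.3 s.
At the end, for the whole second after the job is handed in: The bar rests on the jack stand's pad by itself, clear of the cradle, level within about 4.5 degrees, its middle 100 to 110 mm above the bench, at rest, pressing on the pad with more than 2 N of its weight (angle between tube's own x axis and vertical between 1.49 and 1.65 rad and height (world z) of tube between 0.1 and 0.11 m and contact force between tube and jack above 2 N and contact force between tube and cradle below 0.05 N and linear speed of tube below 0.02 m/s and angular speed of tube below 0.1 rad/s); the robot touches nothing.
It fails at once if The bar is pressed or dropped on the jack stand with more than 25 N (contact force between tube and jack above 25 N).
It fails at once if The bar falls onto the bench (height (world z) of tube below 0.06 m).
It fails at once if Another thing on the bench is disturbed (moved more than 30 mm) (distance of any of hammer, spanner, parts_box, tin, oil, offcut, collar, mug from where it was at the start of the episode above 0.03 m).
It also fails if it takes over 61 s, if anything falls off the work surface, if the arm or the gripper's body presses on something with over 40 N, if the wrist force passes 120 N, or if a joint passes its speed limit or range.

## Working session

There is one attempt and no reset: what is moved stays moved. The work goes in short steps, Python scripts to look and compute and a shell command to move; the robot and the scene stay as the last step left them, time stands still between calls to the robot, and variables do not carry over. Pictures are saved under pics/ and viewed, at most 10 in all, crops included, and the job is handed in when it is done.

```bash
mkdir -p pics; python3 - <<'E'
from bench import r
import cv2,numpy as np
s=r.read_state();print({k:np.round(v,3).tolist() for k,v in s.items()})
for n in("top","side"):
    c=r.camera(n);cv2.imwrite(f"pics/{n}0.png",c["color"][:,:,::-1]);print(n,c["mtx"].tolist(),c["k1"],np.round(c["R"],3).tolist(),np.round(c["t"],3).tolist())
E
```

```text
{'time': 0.0, 'joint_positions': [1.171, 0.333, -0.065, 1.461, 0.022, 1.35, -0.088], 'joint_vel': [-0.001, 0.002, -0.001, 0.001, 0.0, -0.001, -0.0], 'joint_torque': [0.0, -62.326, 0.025, -38.989, -0.061, 0.04, 0.0], 'ee_pos': [0.23, -0.581, 0.233], 'eef_rot': [0.982, 0.187, -0.0, -0.001], 'ft_force': [0.007, 0.765, 0.081], 'torque': [-0.041, -0.0, 0.027], 'grip_force': 0.0, 'width': 0.087}
top [[463.52428100021336, 0.0, 326.3408418290432], [0.0, 463.52428100021336, 233.0502631582963], [0.0, 0.0, 1.0]] -0.11253899285870751 [[-0.019, -1.0, 0.025], [-0.991, 0.016, -0.129], [0.129, -0.027, -0.991]] [0.014, 0.6, 0.97]
side [[613.8672150410638, 0.0, 318.848644413189], [0.0, 613.8672150410638, 243.62906152930833], [0.0, 0.0, 1.0]] -0.1367014069511651 [[-0.76, -0.65, -0.004], [-0.364, 0.431, -0.826], [0.539, -0.626, -0.564]] [0.477, 0.286, 1.376]
```

View pics/top0.png

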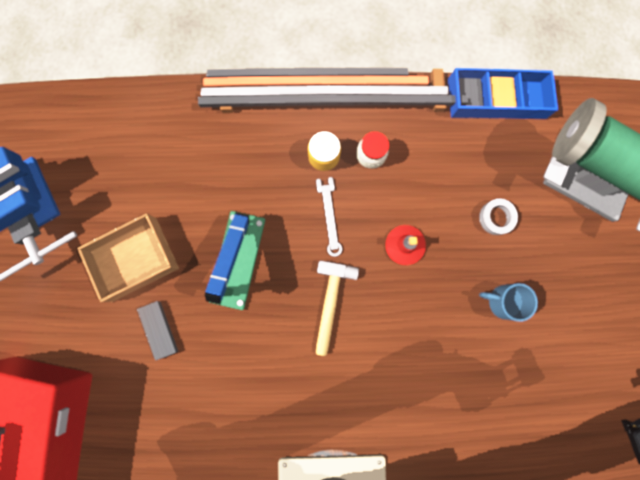

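View pics/side0.png

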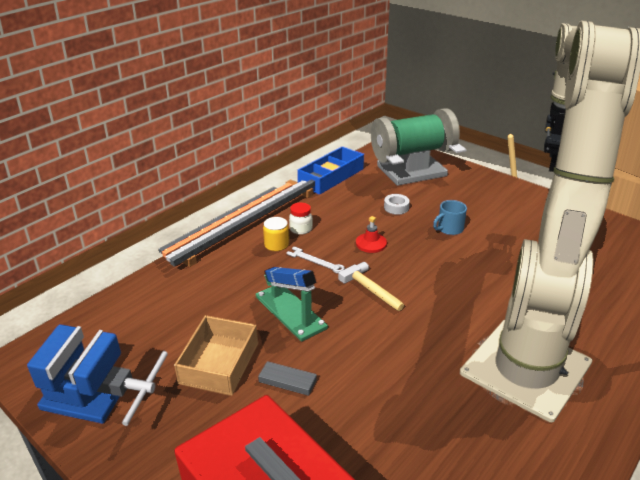

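The top view shows the tube from about (240,215) to (215,300), the jack pad at (410,241), and the hammer and spanner between them. In the side view the tube runs from (268,275) to (312,284) and the pad is at (372,219). Next I'll enlarge the tube and jack.

```bash
cat > h.py <<'E'
import numpy as np,cv2
from bench import r
def ray(c,p):
    m=c["mtx"];d=np.array([(p[0]-m[0,2])/m[0,0],(p[1]-m[1,2])/m[1,1]]);u=d.copy()
    for _ in range(20):u=d/(1+c["k1"]*(u@u))
    R=np.array(c["R"]);t=np.array(c["t"]);v=R.T@np.r_[u,1];return -R.T@t,v/np.linalg.norm(v)
def plane(c,p,z):
    o,v=ray(c,p);return o+v*(z-o[2])/v[2]
def tri(c1,p1,c2,p2):
    o,v=ray(c1,p1);q,w=ray(c2,p2)
    a,b=np.linalg.lstsq(np.c_[v,-w],q-o,rcond=None)[0]
    return (o+a*v+q+b*w)/2,np.linalg.norm(o+a*v-q-b*w)
E
python3 - <<'E'
from h import *
t=cv2.imread("pics/top0.png");s=cv2.imread("pics/side0.png")
f=lambda i,x,y,w,h:cv2.resize(i[y:y+h,x:x+w],(400,300) ,interpolation=cv2.INTER_CUBIC)
a=f(t,180,203,140,105);b=f(s,250,255,80,60)
c=f(t,380,220,60,45);d=f(s,342,205,60,45)
cv2.imwrite("pics/crop.png",np.vstack([np.hstack([a,b]),np.hstack([c,d])]))
E
```

```text
(no output)
```

View pics/crop.png

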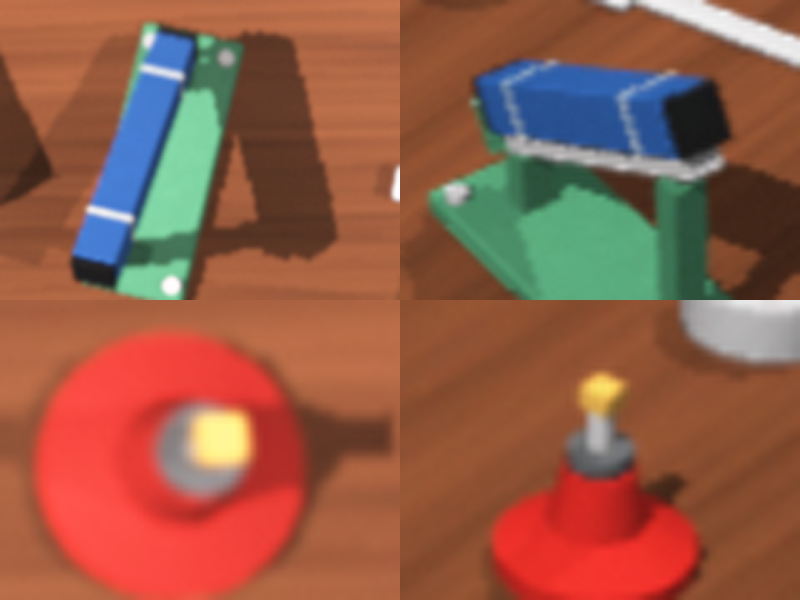

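```bash
python3 - <<'E'
from h import *
T=r.camera("top");S=r.camera("side")
ft=lambda x,y:(180+x*.35,203+y*.35); fs=lambda x,y:(250+(x-400)*.2,255+y*.2)
P=[]
for n,a,b in[("hiL",(87,208),(618,95)),("hiR",(133,218),(673,72)),("loL",(141,67),(500,80)),("loR",(184,76),(557,63))]:
    p,e=tri(T,ft(*a),S,fs(*b));P.append(p);print(n,p.round(4),round(e,4))
P=np.array(P);ax=(P[0]+P[1]-P[2]-P[3])/2;print("axis",ax,np.linalg.norm(ax),"tilt",np.degrees(np.arcsin(ax[2]/np.linalg.norm(ax))),"yaw",np.degrees(np.arctan2(ax[1],ax[0])))
u=ax/np.linalg.norm(ax);w=P[0]-P[1]+P[2]-P[3];w/=np.linalg.norm(w);up=np.cross(u,w);up*=np.sign(up[2]);print("width",np.linalg.norm(P[0]-P[1]),"mid top",P.mean(0),"centre",P.mean(0)-.015*up,up)
# pad and foot
pt=(380+220*.15,220+(439-300)*.15);ps=(342+(602-400)*.15,205+(385-300)*.15)
print("pad tri",tri(T,pt,S,ps));print("pad plane",plane(T,pt,.09),plane(S,ps,.09))
hs=cv2.cvtColor(T["color"],cv2.COLOR_RGB2HSV)
def cent(lo,hi,roi,z):
    m=cv2.inRange(hs,lo,hi);x,y,w,h=roi;q=np.argwhere(m[y:y+h,x:x+w])
    print(len(q),q[:,::-1].mean(0)+[x,y],plane(T,q[:,::-1].mean(0)+[x,y],z).round(4))
cent((0,200,120),(6,255,255),(380,215,60,60),.008)
cent((20,80,200),(32,255,255),(400,230,25,20),.09)
# green-base corners (base z .014): TL,TR,BR in crop
for c in[(145,23),(243,45),(187,300)]:print("base",plane(T,ft(*c),.014).round(4))
E
```

```text
hiL [0.5068 0.2286 0.1576] 0.0013
hiR [0.4999 0.198  0.1568] 0.0015
loL [0.6098 0.2038 0.1019] 0.0029
loR [0.6023 0.1726 0.0987] 0.0005
axis [-0.10268955  0.02507746  0.05691981] 0.12005785294963328 tilt 28.300974955906433 yaw 166.27659575272818
width 0.031361890242076085 mid top [0.55471366 0.20075157 0.12873388] centre [0.54800261 0.20318597 0.11555389] [ 0.44740308 -0.1622933   0.8786664 ]
pad tri (array([ 0.5747123 , -0.17429117,  0.09159348]), np.float64(0.001701363228785025))
pad plane [ 0.57420554 -0.17514694  0.09      ] [ 0.57683426 -0.1758531   0.09      ]
19 [411.52631579 246.84210526] [ 0.5697 -0.189   0.008 ]
47 [412.57446809 240.17021277] [ 0.5756 -0.1743  0.09  ]
base [0.6565 0.2162 0.014 ]
base [0.6378 0.1391 0.014 ]
base [0.4407 0.1829 0.014 ]
```

Both views agree: tube centre (0.548, 0.203, 0.1155), yaw 166.3°, tilt 28.3° (28° given), band spacing 120 mm. The pad is at (0.575, -0.175, 0.090). I'll move over the tube now.

```bash
A='{"dx":0.694,"dy":-0.729,"dz":-0.05,"claw":-1}'
python3 -m crank '[{"dx":0.694,"dy":-0.729,"dz":-0.1},{"dx":0.694,"dy":-0.729,"dz":-0.1},{"dx":0.694,"dy":-0.729,"dz":-0.1},{"dx":0.694,"dy":-0.729,"dz":-0.1},{"dx":0.694,"dy":-0.729,"dz":-0.1},{"dx":0.694,"dy":-0.729,"dz":-0.1},{"dx":0.694,"dy":-0.729,"dz":-0.1},{"dx":0.694,"dy":-0.729,"dz":-0.1}]'
python3 -m crank '[{"dx":0.694,"dy":-0.729},{"dx":0.694,"dy":-0.729},{"dx":0.694,"dy":-0.729},{"dx":0.694,"dy":-0.729},{"dx":0.694,"dy":-0.729},{"dx":0.694,"dy":-0.729},{"dx":0.694,"dy":-0.729},{"dx":0.694,"dy":-0.729}]'
```

```text
invalid input at $[0]: expected keys claw, dx, dy, dz, ax, ay, az
invalid input at $[0]: expected keys claw, dx, dy, dz, ax, ay, az
```

```bash
python3 -m crank '[{"claw":-1,"dx":0.7,"dy":-0.73,"dz":-0.1,"ax":0,"ay":0,"az":0},{"claw":-1,"dx":0.7,"dy":-0.73,"dz":-0.1,"ax":0,"ay":0,"az":0},{"claw":-1,"dx":0.7,"dy":-0.73,"dz":-0.1,"ax":0,"ay":0,"az":0},{"claw":-1,"dx":0.7,"dy":-0.73,"dz":-0.1,"ax":0,"ay":0,"az":0},{"claw":-1,"dx":0.7,"dy":-0.73,"dz":-0.1,"ax":0,"ay":0,"az":0},{"claw":-1,"dx":0.7,"dy":-0.73,"dz":-0.1,"ax":0,"ay":0,"az":0},{"claw":-1,"dx":0.7,"dy":-0.73,"dz":-0.1,"ax":0,"ay":0,"az":0},{"claw":-1,"dx":0.7,"dy":-0.73,"dz":-0.1,"ax":0,"ay":0,"az":0}]'
python3 -m crank '[{"claw":-1,"dx":0.7,"dy":-0.73,"dz":0,"ax":0,"ay":0,"az":0},{"claw":-1,"dx":0.7,"dy":-0.73,"dz":0,"ax":0,"ay":0,"az":0},{"claw":-1,"dx":0.7,"dy":-0.73,"dz":0,"ax":0,"ay":0,"az":0},{"claw":-1,"dx":0.7,"dy":-0.73,"dz":0,"ax":0,"ay":0,"az":0},{"claw":-1,"dx":0.7,"dy":-0.73,"dz":0,"ax":0,"ay":0,"az":0},{"claw":-1,"dx":0.7,"dy":-0.73,"dz":0,"ax":0,"ay":0,"az":0},{"claw":-1,"dx":0.7,"dy":-0.73,"dz":0,"ax":0,"ay":0,"az":0},{"claw":-1,"dx":0.7,"dy":-0.73,"dz":0,"ax":0,"ay":0,"az":0}]'
```

```text
time: 0.87
ee_pos: [0.322, -0.3549, 0.2576]
eef_rot: [0.982, 0.187, -0.0, 0.0]
ft_force: [0.5, -0.0, 0.6]
width: 0.0869
grip_force: 0.0
time: 1.53
ee_pos: [0.4137, -0.1302, 0.2576]
eef_rot: [0.982, 0.187, 0.0, 0.0]
ft_force: [0.2, -0.3, -0.3]
width: 0.0869
grip_force: 0.0
```

```bash
python3 -m crank '[{"claw":-1,"dx":0.7,"dy":-0.73,"dz":0,"ax":0,"ay":0,"az":0},{"claw":-1,"dx":0.7,"dy":-0.73,"dz":0,"ax":0,"ay":0,"az":0},{"claw":-1,"dx":0.7,"dy":-0.73,"dz":0,"ax":0,"ay":0,"az":0},{"claw":-1,"dx":0.7,"dy":-0.73,"dz":0,"ax":0,"ay":0,"az":0},{"claw":-1,"dx":0.7,"dy":-0.73,"dz":0,"ax":0,"ay":0,"az":0},{"claw":-1,"dx":0.7,"dy":-0.73,"dz":0,"ax":0,"ay":0,"az":0},{"claw":-1,"dx":0.7,"dy":-0.73,"dz":0,"ax":0,"ay":0,"az":0},{"claw":-1,"dx":0.7,"dy":-0.73,"dz":0,"ax":0,"ay":0,"az":0}]'
python3 -m crank '[{"claw":-1,"dx":0,"dy":0,"dz":0,"ax":0,"ay":0,"az":-1},{"claw":-1,"dx":0,"dy":0,"dz":0,"ax":0,"ay":0,"az":-1},{"claw":-1,"dx":0,"dy":0,"dz":0,"ax":0,"ay":0,"az":-1},{"claw":-1,"dx":0,"dy":0,"dz":0,"ax":0,"ay":0,"az":-1},{"claw":-1,"dx":0,"dy":0,"dz":0,"ax":0,"ay":0,"az":-1},{"claw":-1,"dx":0,"dy":0,"dz":0,"ax":0,"ay":0,"az":-1},{"claw":-1,"dx":0,"dy":0,"dz":0,"ax":0,"ay":0,"az":-1},{"claw":-1,"dx":0,"dy":0,"dz":0,"ax":0,"ay":0,"az":-1}]'
python3 -m crank '[{"claw":-1,"dx":0,"dy":0,"dz":0,"ax":0,"ay":0,"az":-1},{"claw":-1,"dx":0,"dy":0,"dz":0,"ax":0,"ay":0,"az":-1},{"claw":-1,"dx":0,"dy":0,"dz":0,"ax":0,"ay":0,"az":-1},{"claw":-1,"dx":0,"dy":0,"dz":0,"ax":0,"ay":0,"az":-1},{"claw":-1,"dx":0,"dy":0,"dz":0,"ax":0,"ay":0,"az":-1},{"claw":-1,"dx":0,"dy":0,"dz":0,"ax":0,"ay":0,"az":-1},{"claw":-1,"dx":0,"dy":0,"dz":0,"ax":0,"ay":0,"az":-1},{"claw":-1,"dx":0,"dy":0,"dz":0,"ax":0,"ay":0,"az":-1}]'
python3 -m crank '[{"claw":-1,"dx":0,"dy":0,"dz":0,"ax":0,"ay":0,"az":-1},{"claw":-1,"dx":0,"dy":0,"dz":0,"ax":0,"ay":0,"az":-1},{"claw":-1,"dx":0,"dy":0,"dz":0,"ax":0,"ay":0,"az":-1},{"claw":-1,"dx":0,"dy":0,"dz":0,"ax":0,"ay":0,"az":-1},{"claw":-1,"dx":0,"dy":0,"dz":0,"ax":0,"ay":0,"az":-1},{"claw":-1,"dx":0,"dy":0,"dz":0,"ax":0,"ay":0,"az":-1},{"claw":-1,"dx":0,"dy":0,"dz":0,"ax":0,"ay":0,"az":-1},{"claw":-1,"dx":0,"dy":0,"dz":0,"ax":0,"ay":0,"az":-1}]'
cat >> h.py <<'E'
from scipy.spatial.transform import Rotation as Ro
def tare(n=15):
    F=[];M=[]
    for _ in range(n):
        r.camera("top");s=r.read_state();F.append(s["ft_force"]);M.append(s["torque"])
    F=np.array(F);M=np.array(M)
    print("F",F.mean(0).round(3),F.std(0).round(3),"M",M.mean(0).round(4),M.std(0).round(4));return F.mean(0),M.mean(0)
def togo(p,xdir,zdir):
    """shift (tool units) and rotvec (tool units) from now to TCP p with tool x,z dirs"""
    s=r.read_state();R=Ro.from_quat(s["eef_rot"]).as_matrix()
    G=np.c_[xdir,np.cross(zdir,xdir),zdir];d=R.T@(np.array(p)-s["ee_pos"])
    v=np.degrees(Ro.from_matrix(R.T@G).as_rotvec())
    print("t",round(s["time"],2),"at",np.round(s["ee_pos"],4),"q",np.round(s["joint_positions"],2),"shift rows",(d/.03).round(2),"turn rows",(v/6).round(2),"w",s["width"])
E
python3 - <<'E'
from h import *
tare()
y=np.radians(166.3)
togo((.548,.203,.2576),np.array([np.cos(y),np.sin(y),0]),np.array([0,0,-1.]))
E
```

```text
time: 2.2
ee_pos: [0.5055, 0.0943, 0.2576]
eef_rot: [0.982, 0.187, 0.0, 0.0]
ft_force: [1.6, -0.0, 0.1]
width: 0.087
grip_force: 0.0
time: 2.87
ee_pos: [0.5051, 0.093, 0.2574]
eef_rot: [0.82, 0.573, -0.0, 0.0]
ft_force: [0.2, 0.2, -0.4]
width: 0.0871
grip_force: 0.0
time: 3.53
ee_pos: [0.5051, 0.0929, 0.2575]
eef_rot: [0.516, 0.857, -0.0, 0.0]
ft_force: [-0.0, 0.1, -0.2]
width: 0.0871
grip_force: 0.0
time: 4.2
ee_pos: [0.5052, 0.0929, 0.2575]
eef_rot: [0.123, 0.992, -0.0, -0.0]
ft_force: [0.5, 0.7, -1.0]
width: 0.087
grip_force: 0.0
F [0.126 0.136 0.046] [0.32  0.391 0.535] M [ 0.079  -0.1343  0.0037] [0.0293 0.0414 0.0193]
t 4.95 at [0.5052 0.093  0.2575] q [ 0.66  0.19 -1.03  1.67  0.16  1.37  0.93] shift rows [-0.47  3.91 -0.  ] turn rows [-0.    0.   -0.12] w 0.08685879325532118
```

```bash
cat >> h.py <<'E'
C=np.array([.548,.203,.1156]);Y=np.radians(166.3)
def fr(t):
    t=np.radians(t);x=np.array([np.cos(t)*np.cos(Y),np.cos(t)*np.sin(Y),np.sin(t)])
    z=-np.array([-np.sin(t)*np.cos(Y),-np.sin(t)*np.sin(Y),np.cos(t)]);return x,z
E
python3 - <<'E'
from h import *
x,z=fr(28);print(z);togo(C-.1*z,x,z)
x0,z0=fr(0);togo(C-.1*z,x0,z0)
E
```

```text
[-0.45611468  0.11118877 -0.88294759]
t 4.95 at [0.5052 0.093  0.2575] q [ 0.66  0.19 -1.03  1.67  0.16  1.37  0.93] shift rows [-2.03  3.92  1.79] turn rows [ 0.03  4.67 -0.12] w 0.08685879325532118
t 4.95 at [0.5052 0.093  0.2575] q [ 0.66  0.19 -1.03  1.67  0.16  1.37  0.93] shift rows [-2.03  3.92  1.79] turn rows [-0.    0.   -0.12] w 0.08685879325532118
```

```bash
python3 -m crank '[{"claw":-1,"dx":-0.4,"dy":0.78,"dz":0,"ax":0,"ay":0,"az":0},{"claw":-1,"dx":-0.4,"dy":0.78,"dz":0,"ax":0,"ay":0,"az":0},{"claw":-1,"dx":-0.4,"dy":0.78,"dz":0,"ax":0,"ay":0,"az":0},{"claw":-1,"dx":-0.4,"dy":0.78,"dz":0,"ax":0,"ay":0,"az":0},{"claw":-1,"dx":-0.4,"dy":0.78,"dz":0,"ax":0,"ay":0,"az":-0.12},{"claw":-1,"dx":0,"dy":0,"dz":0,"ax":0,"ay":0,"az":0}]'
python3 -m crank '[{"claw":-1,"dx":0,"dy":0,"dz":0,"ax":0,"ay":0.93,"az":0},{"claw":-1,"dx":0,"dy":0,"dz":0,"ax":0,"ay":0.93,"az":0},{"claw":-1,"dx":0,"dy":0,"dz":0,"ax":0,"ay":0.93,"az":0},{"claw":-1,"dx":0,"dy":0,"dz":0,"ax":0,"ay":0.93,"az":0},{"claw":-1,"dx":0,"dy":0,"dz":0,"ax":0,"ay":0.93,"az":0},{"claw":-1,"dx":0,"dy":0,"dz":0,"ax":0,"ay":0,"az":0},{"claw":-1,"dx":0,"dy":0,"dz":0,"ax":0,"ay":0,"az":0}]'
python3 - <<'E'
from h import *
s=r.read_state();w=r.camera("wrist");cv2.imwrite("pics/w1.png",w["color"][:,:,::-1])
x,z=fr(28);togo(C-.06*z,x,z);togo(C+.005*z,x,z)
H=np.array(w["hand_eye"]);T=np.eye(4);T[:3,:3]=Ro.from_quat(s["eef_rot"]).as_matrix();T[:3,3]=s["ee_pos"]
E_=np.linalg.inv(T@H);w["R"]=E_[:3,:3];w["t"]=E_[:3,3]
def proj(X):
    c=w["R"]@X+w["t"];u=c[:2]/c[2];u=u*(1+w["k1"]*(u@u));return (w["mtx"]@np.r_[u,1])[:2].round(1)
yy=np.cross(z,x)
for a in(-.06,.06):
    for b in(-.015,.015):print("exp band corner",a,b,proj(C-.015*z+a*x+b*yy))
E
```

```text
time: 5.45
ee_pos: [0.5934, 0.1953, 0.2563]
eef_rot: [0.117, 0.993, 0.001, -0.001]
ft_force: [-0.5, 1.0, -0.4]
width: 0.087
grip_force: 0.0
time: 6.03
ee_pos: [0.593, 0.1911, 0.2557]
eef_rot: [0.116, 0.963, 0.029, -0.24]
ft_force: [0.2, 0.4, 1.1]
width: 0.0872
grip_force: 0.0
t 6.08 at [0.5925 0.1918 0.2573] q [ 0.19  0.82 -0.92  0.98  0.26  1.92  0.72] shift rows [-0.86  0.01  2.89] turn rows [0.   0.03 0.01] w 0.0868306590776053
t 6.08 at [0.5925 0.1918 0.2573] q [ 0.19  0.82 -0.92  0.98  0.26  1.92  0.72] shift rows [-0.85  0.01  5.06] turn rows [0.   0.03 0.01] w 0.0868306590776053
exp band corner -0.06 -0.015 [301.5 326.5]
exp band corner -0.06 0.015 [334.8 326.5]
exp band corner 0.06 -0.015 [299.5 192.8]
exp band corner 0.06 0.015 [336.3 192.7]
```

View pics/w1.png

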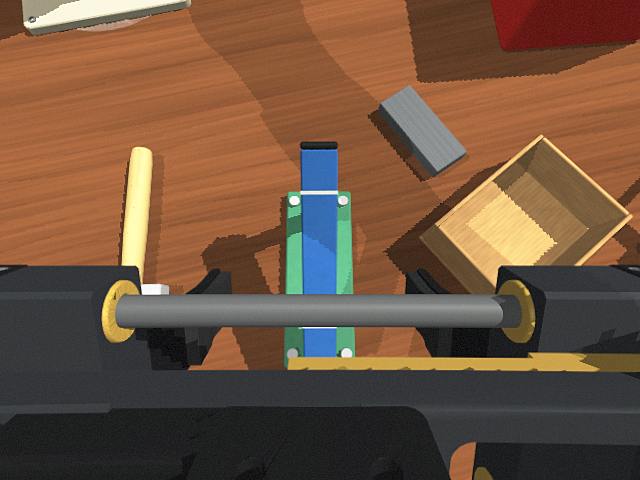

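The bands appear where predicted, at columns 301–338 and rows 192 and 327. Descending now.

```bash
python3 -m crank '[{"claw":-1,"dx":-0.3,"dy":0.01,"dz":0.7,"ax":0,"ay":0,"az":0},{"claw":-1,"dx":-0.3,"dy":0.01,"dz":0.7,"ax":0,"ay":0.03,"az":0},{"claw":-1,"dx":-0.25,"dy":0.01,"dz":0.7,"ax":0,"ay":0,"az":0},{"claw":-1,"dx":0,"dy":0,"dz":0.7,"ax":0,"ay":0,"az":0},{"claw":-1,"dx":0,"dy":0,"dz":0.7,"ax":0,"ay":0,"az":0},{"claw":-1,"dx":0,"dy":0,"dz":0.6,"ax":0,"ay":0,"az":0},{"claw":-1,"dx":0,"dy":0,"dz":0,"ax":0,"ay":0,"az":0},{"claw":-1,"dx":0,"dy":0,"dz":0,"ax":0,"ay":0,"az":0}]'
python3 - <<'E'
from h import *
x,z=fr(28);togo(C+.005*z,x,z);tare(20)
E
```

```text
time: 6.75
ee_pos: [0.5581, 0.2006, 0.1384]
eef_rot: [0.115, 0.964, 0.029, -0.24]
ft_force: [0.6, -0.4, -0.0]
width: 0.0871
grip_force: 0.0
t 6.75 at [0.5581 0.2006 0.1384] q [ 0.25  0.84 -0.92  1.24  0.28  1.68  0.72] shift rows [-0.05 -0.    1.  ] turn rows [-0.01  0.01  0.01] w 0.0870741224808048
F [ 0.241  0.107 -0.115] [0.541 0.439 0.392] M [-4.360e-02 -6.725e-01 -4.000e-04] [0.0303 0.0289 0.0285]
```

```bash
python3 -m crank '[{"claw":-1,"dx":-0.05,"dy":0,"dz":0.5,"ax":0,"ay":0,"az":0},{"claw":-1,"dx":0,"dy":0,"dz":0.5,"ax":0,"ay":0,"az":0},{"claw":-1,"dx":0,"dy":0,"dz":0,"ax":0,"ay":0,"az":0}]'
python3 -m crank '[{"claw":1,"dx":0,"dy":0,"dz":0,"ax":0,"ay":0,"az":0},{"claw":1,"dx":0,"dy":0,"dz":0,"ax":0,"ay":0,"az":0},{"claw":1,"dx":0,"dy":0,"dz":0,"ax":0,"ay":0,"az":0},{"claw":1,"dx":0,"dy":0,"dz":0,"ax":0,"ay":0,"az":0},{"claw":1,"dx":0,"dy":0,"dz":0,"ax":0,"ay":0,"az":0},{"claw":1,"dx":0,"dy":0,"dz":0,"ax":0,"ay":0,"az":0}]' 50
```

```text
time: 8.0
ee_pos: [0.5443, 0.2035, 0.1077]
eef_rot: [0.115, 0.963, 0.028, -0.242]
ft_force: [-0.6, -0.3, -0.4]
width: 0.0871
grip_force: 0.0
time: 8.5
ee_pos: [0.5462, 0.2037, 0.1101]
eef_rot: [0.116, 0.963, 0.029, -0.241]
ft_force: [0.7, 0.8, -0.1]
width: 0.055
grip_force: 0.0
```

```bash
python3 -m crank '[{"claw":1,"dx":0,"dy":0,"dz":0,"ax":0,"ay":0,"az":0},{"claw":1,"dx":0,"dy":0,"dz":0,"ax":0,"ay":0,"az":0},{"claw":1,"dx":0,"dy":0,"dz":0,"ax":0,"ay":0,"az":0},{"claw":1,"dx":0,"dy":0,"dz":0,"ax":0,"ay":0,"az":0},{"claw":1,"dx":0,"dy":0,"dz":0,"ax":0,"ay":0,"az":0},{"claw":1,"dx":0,"dy":0,"dz":0,"ax":0,"ay":0,"az":0},{"claw":1,"dx":0,"dy":0,"dz":0,"ax":0,"ay":0,"az":0}]' 50
python3 -m crank '[{"claw":1,"dx":0,"dy":0,"dz":-0.4,"ax":0,"ay":0,"az":0},{"claw":1,"dx":0,"dy":0,"dz":-0.8,"ax":0,"ay":0,"az":0},{"claw":1,"dx":0,"dy":0,"dz":-0.9,"ax":0,"ay":0,"az":0},{"claw":1,"dx":0,"dy":0,"dz":-0.9,"ax":0,"ay":0,"az":0},{"claw":1,"dx":0,"dy":0,"dz":-0.9,"ax":0,"ay":0,"az":0},{"claw":1,"dx":0,"dy":0,"dz":-0.9,"ax":0,"ay":0,"az":0},{"claw":1,"dx":0,"dy":0,"dz":0,"ax":0,"ay":0,"az":0}]' 50
python3 - <<'E'
from h import *
x,z=fr(0);togo((.575,.1,.2576),x,z)
c=r.camera("side");cv2.imwrite("pics/s2.png",cv2.resize(c["color"][150:330,180:420,::-1],(800,600)))
E
```

```text
time: 9.08
ee_pos: [0.546, 0.2036, 0.1098]
eef_rot: [0.116, 0.963, 0.029, -0.241]
ft_force: [-0.7, -0.0, 0.1]
width: 0.0299
grip_force: 50.0
time: 9.67
ee_pos: [0.6145, 0.1872, 0.2416]
eef_rot: [0.117, 0.964, 0.031, -0.238]
ft_force: [-0.3, 0.5, -3.1]
width: 0.0298
grip_force: 50.0
t 9.67 at [0.6145 0.1872 0.2416] q [ 0.16  0.86 -0.9   0.93  0.29  1.93  0.75] shift rows [ 0.77 -3.14 -0.21] turn rows [ 0.04 -4.63 -0.02] w 0.02981264405244333
```

View pics/s2.png

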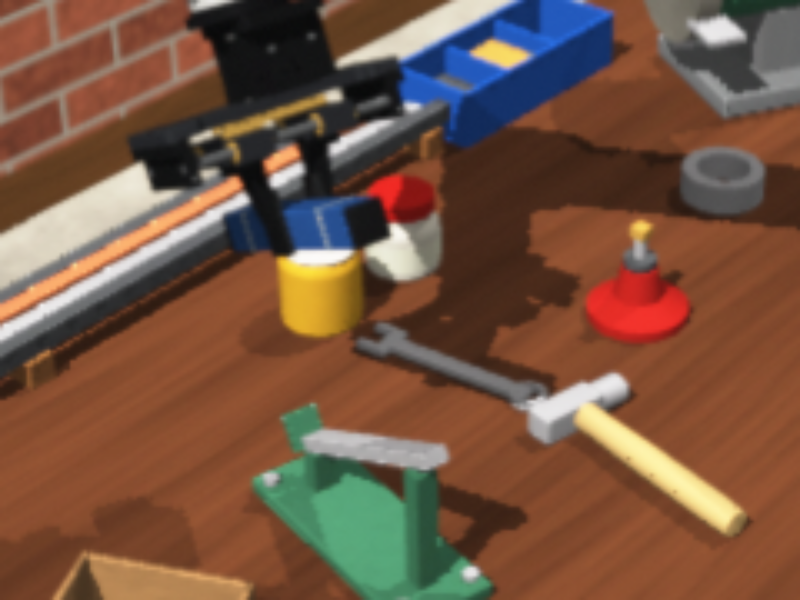

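The bar is lifted cleanly, clear of the cradle. Next I level it and measure the moment.

```bash
python3 -m crank '[{"claw":1,"dx":0,"dy":0,"dz":0,"ax":0,"ay":-0.8,"az":0},{"claw":1,"dx":0,"dy":0,"dz":0,"ax":0.04,"ay":-0.8,"az":-0.02},{"claw":1,"dx":0,"dy":0,"dz":0,"ax":0,"ay":-0.8,"az":0},{"claw":1,"dx":0,"dy":0,"dz":0,"ax":0,"ay":-0.8,"az":0},{"claw":1,"dx":0,"dy":0,"dz":0,"ax":0,"ay":-0.8,"az":0},{"claw":1,"dx":0,"dy":0,"dz":0,"ax":0,"ay":-0.63,"az":0},{"claw":1,"dx":0,"dy":0,"dz":0,"ax":0,"ay":0,"az":0}]'
python3 -m crank '[{"claw":1,"dx":0.2,"dy":-0.8,"dz":-0.05,"ax":0,"ay":0,"az":0},{"claw":1,"dx":0.2,"dy":-0.8,"dz":-0.1,"ax":0,"ay":0,"az":0},{"claw":1,"dx":0.2,"dy":-0.8,"dz":-0.1,"ax":0,"ay":0,"az":0},{"claw":1,"dx":0.2,"dy":-0.7,"dz":-0.1,"ax":0,"ay":0,"az":0},{"claw":1,"dx":0,"dy":0,"dz":0,"ax":0,"ay":0,"az":0},{"claw":1,"dx":0,"dy":0,"dz":0,"ax":0,"ay":0,"az":0},{"claw":1,"dx":0,"dy":0,"dz":0,"ax":0,"ay":0,"az":0}]'
python3 - <<'E'
from h import *
x,z=fr(0);togo((.575,.1,.2576),x,z);F,M=tare(30);togo((.575,.1,.2576),x,z)
yy=np.cross(z,x);print("along tool y",M@yy,"tare",np.array([.079,-.1343,0])@yy, "F diff",F[2]-.046)
E
```

```text
time: 10.3
ee_pos: [0.6092, 0.1891, 0.2368]
eef_rot: [0.115, 0.993, -0.002, -0.001]
ft_force: [-1.6, 0.4, -2.0]
width: 0.0297
grip_force: 50.0
time: 10.88
ee_pos: [0.5667, 0.1029, 0.2472]
eef_rot: [0.118, 0.993, -0.001, -0.004]
ft_force: [0.0, 0.8, -4.3]
width: 0.0296
grip_force: 50.0
t 10.88 at [0.5667 0.1029 0.2472] q [ 0.53  0.38 -1.    1.53  0.32  1.42  0.85] shift rows [-0.29 -0.03 -0.35] turn rows [-0.03 -0.07  0.03] w 0.029635926991484127
F [ 0.056 -0.005 -3.496] [0.556 0.543 0.594] M [ 0.0465 -0.3316 -0.0057] [0.0323 0.0228 0.0348]
t 12.38 at [0.5669 0.1028 0.2478] q [ 0.53  0.38 -1.    1.53  0.32  1.42  0.85] shift rows [-0.28 -0.03 -0.33] turn rows [-0.03 -0.05  0.04] w 0.029481672545090955
along tool y -0.3111746431551836 tare -0.1117688332765 F diff -3.5421787477363944
```

```bash
python3 -m crank '[{"claw":1,"dx":-0.2,"dy":-0.4,"dz":0,"ax":-0.03,"ay":-0.06,"az":0.04},{"claw":1,"dx":-0.4,"dy":-0.8,"dz":0,"ax":0,"ay":0,"az":0},{"claw":1,"dx":-0.4,"dy":-0.8,"dz":0,"ax":0,"ay":0,"az":0},{"claw":1,"dx":-0.4,"dy":-0.8,"dz":0,"ax":0,"ay":0,"az":0},{"claw":1,"dx":-0.4,"dy":-0.8,"dz":0,"ax":0,"ay":0,"az":0},{"claw":1,"dx":-0.4,"dy":-0.8,"dz":0,"ax":0,"ay":0,"az":0},{"claw":1,"dx":-0.4,"dy":-0.8,"dz":0.2,"ax":0,"ay":0,"az":0},{"claw":1,"dx":-0.4,"dy":-0.8,"dz":0.2,"ax":0,"ay":0,"az":0}]'
python3 -m crank '[{"claw":1,"dx":-0.4,"dy":-0.8,"dz":0.4,"ax":0,"ay":0,"az":0},{"claw":1,"dx":-0.4,"dy":-0.8,"dz":0.4,"ax":0,"ay":0,"az":0},{"claw":1,"dx":-0.4,"dy":-0.8,"dz":0.4,"ax":0,"ay":0,"az":0},{"claw":1,"dx":-0.2,"dy":-0.4,"dz":0,"ax":0,"ay":0,"az":0},{"claw":1,"dx":0,"dy":0,"dz":0,"ax":0,"ay":0,"az":0},{"claw":1,"dx":0,"dy":0,"dz":0,"ax":0,"ay":0,"az":0},{"claw":1,"dx":0,"dy":0,"dz":0,"ax":0,"ay":0,"az":0}]'
python3 - <<'E'
from h import *
x,z=fr(0);F2,M2=tare(35);togo((.628,-.188,.2),x,z)
q2=r.read_state()["eef_rot"]
R=lambda q:Ro.from_quat(q).as_matrix()
R0=R([.982,.187,0,-.0005]);g=np.array([0,0,-1.])
sk=lambda v:np.array([[0,-v[2],v[1]],[v[2],0,-v[0]],[-v[1],v[0],0]])
B=lambda Q:-sk(g)@(Q-R0)     # moment of tool k=mc: (R-R0)k x g
L=lambda Q:-sk(g)@Q[:,0]     # load W*d along tool x
data=[([.123,.992,0,0],[.079,-.1343,.0037],15,0),([.115,.964,.029,-.24],[-.0436,-.6725,-.0004],20,0),([.1175,.993,-.001,-.003],[.0465,-.3316,-.0057],30,1),(q2,M2,35,1)]
A=[];b=[]
for q,M,n,l in data:
    Q=R(q);A.append(np.c_[B(Q),l*L(Q)][:2]*n**.5);b.append(np.array(M)[:2]*n**.5)
A=np.vstack(A);b=np.hstack(b);s,_,_,_=np.linalg.lstsq(A,b,rcond=None)
print("k",s[:3],"Wd",s[3],"sd",.033*np.sqrt(np.linalg.inv(A.T@A)[3,3]),"res",((A@s-b)).round(3))
W=-(F2[2]*35-3.496*30)/65;print("W",W,"d",s[3]/W)
E
```

```text
time: 13.05
ee_pos: [0.6119, -0.0959, 0.236]
eef_rot: [0.12, 0.993, -0.0, 0.001]
ft_force: [0.5, 0.3, -3.5]
width: 0.0295
grip_force: 50.0
time: 13.63
ee_pos: [0.6328, -0.1838, 0.2007]
eef_rot: [0.119, 0.993, 0.0, 0.001]
ft_force: [-0.5, 0.5, -4.4]
width: 0.0297
grip_force: 50.0
F [-0.149 -0.04  -3.569] [0.424 0.588 0.484] M [ 0.0381 -0.32    0.0036] [0.0287 0.0317 0.0303]
t 15.38 at [ 0.6325 -0.185   0.2   ] q [ 0.8   0.56 -0.86  1.37  0.42  1.39  1.28] shift rows [ 0.12 -0.13 -0.  ] turn rows [-0.    0.01 -0.01] w 0.029775056995183395
k [ 0.07407019 -0.03921246  1.19639687] Wd 0.19239902629501376 sd 0.009431605012458284 res [ 0.022 -0.005 -0.007  0.002 -0.023  0.009  0.012 -0.006]
W 3.535404398689742 d 0.05442065591317329
```

```bash
python3 -m crank '[{"claw":1,"dx":0.12,"dy":-0.12,"dz":0.5,"ax":0,"ay":0,"az":0},{"claw":1,"dx":0,"dy":0,"dz":0.8,"ax":0,"ay":0,"az":0},{"claw":1,"dx":0,"dy":0,"dz":0.8,"ax":0,"ay":0,"az":0},{"claw":1,"dx":0,"dy":0,"dz":0.6,"ax":0,"ay":0,"az":0},{"claw":1,"dx":0,"dy":0,"dz":0.2,"ax":0,"ay":0,"az":0},{"claw":1,"dx":0,"dy":0,"dz":0,"ax":0,"ay":0,"az":0},{"claw":1,"dx":0,"dy":0,"dz":0,"ax":0,"ay":0,"az":0}]'
python3 - <<'E'
from h import *
x,z=fr(0);togo((.6285,-.1877,.099),x,z)
c=r.camera("side");a=cv2.resize(c["color"][180:270,310:430,::-1],(800,600),interpolation=cv2.INTER_CUBIC);cv2.imwrite("pics/s3.png",a)
E
```

```text
time: 15.97
ee_pos: [0.6287, -0.1876, 0.1138]
eef_rot: [0.12, 0.993, -0.0, 0.001]
ft_force: [0.1, -0.5, -2.4]
width: 0.0297
grip_force: 50.0
t 15.97 at [ 0.6287 -0.1876  0.1138] q [ 0.8   0.63 -0.83  1.48  0.47  1.24  1.25] shift rows [ 0.01 -0.    0.49] turn rows [ 0.    0.02 -0.01] w 0.02973377306283201
```

View pics/s3.png

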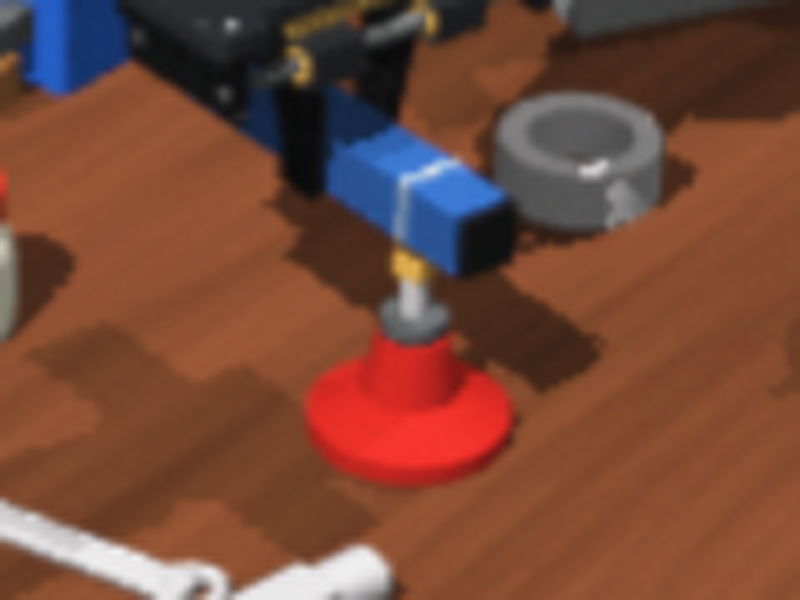

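```bash
python3 -m crank '[{"claw":1,"dx":0,"dy":0,"dz":0.15,"ax":0,"ay":0.02,"az":0},{"claw":1,"dx":0,"dy":0,"dz":0.15,"ax":0,"ay":0,"az":0},{"claw":1,"dx":0,"dy":0,"dz":0.05,"ax":0,"ay":0,"az":0},{"claw":1,"dx":0,"dy":0,"dz":0,"ax":0,"ay":0,"az":0},{"claw":1,"dx":0,"dy":0,"dz":0,"ax":0,"ay":0,"az":0}]'
python3 -m crank '[{"claw":1,"dx":0,"dy":0,"dz":0.04,"ax":0,"ay":0,"az":0},{"claw":1,"dx":0,"dy":0,"dz":0,"ax":0,"ay":0,"az":0}]'
python3 -m crank '[{"claw":1,"dx":0,"dy":0,"dz":0.04,"ax":0,"ay":0,"az":0},{"claw":1,"dx":0,"dy":0,"dz":0,"ax":0,"ay":0,"az":0}]'
python3 -c "
from h import *
x,z=fr(0);togo((.6285,-.1877,.099),x,z);tare(5)"
```

```text
time: 16.43
ee_pos: [0.6282, -0.1877, 0.1024]
eef_rot: [0.12, 0.993, 0.0, -0.001]
ft_force: [0.0, 0.0, -3.3]
width: 0.0301
grip_force: 50.0
time: 16.6
ee_pos: [0.6283, -0.1877, 0.1013]
eef_rot: [0.12, 0.993, 0.0, -0.0]
ft_force: [-0.4, 0.1, -3.9]
width: 0.0299
grip_force: 50.0
time: 16.77
ee_pos: [0.6282, -0.1877, 0.0999]
eef_rot: [0.12, 0.993, 0.0, -0.001]
ft_force: [-0.7, -0.6, -3.2]
width: 0.0298
grip_force: 50.0
t 16.77 at [ 0.6282 -0.1877  0.0999] q [ 0.8   0.64 -0.82  1.49  0.48  1.22  1.24] shift rows [-0.01  0.    0.03] turn rows [-0.   -0.01 -0.01] w 0.029762320544911392
F [-0.033 -0.064 -3.582] [0.649 0.204 0.579] M [ 0.0395 -0.327  -0.0032] [0.0296 0.0275 0.0221]
```

```bash
python3 -m crank '[{"claw":1,"dx":0,"dy":0,"dz":0.03,"ax":0,"ay":0,"az":0},{"claw":1,"dx":0,"dy":0,"dz":0,"ax":0,"ay":0,"az":0},{"claw":1,"dx":0,"dy":0,"dz":0,"ax":0,"ay":0,"az":0}]'
python3 -c "
from h import *
tare(4)"
python3 -m crank '[{"claw":1,"dx":0,"dy":0,"dz":0.03,"ax":0,"ay":0,"az":0},{"claw":1,"dx":0,"dy":0,"dz":0,"ax":0,"ay":0,"az":0},{"claw":1,"dx":0,"dy":0,"dz":0,"ax":0,"ay":0,"az":0}]'
python3 -c "
from h import *
tare(4)"
```

```text
time: 17.27
ee_pos: [0.6284, -0.1877, 0.0995]
eef_rot: [0.12, 0.993, -0.0, -0.0]
ft_force: [-0.9, -0.1, -0.6]
width: 0.0294
grip_force: 50.0
F [-0.16  -0.024 -0.234] [0.159 0.312 0.328] M [ 0.0585 -0.1442 -0.0047] [0.0098 0.0252 0.0164]
time: 17.72
ee_pos: [0.6285, -0.1877, 0.0991]
eef_rot: [0.12, 0.993, -0.0, -0.0]
ft_force: [-1.2, 0.0, 5.3]
width: 0.0295
grip_force: 50.0
F [-1.363 -0.161  5.863] [0.381 0.332 0.363] M [0.145  0.4555 0.0177] [0.007  0.0235 0.0129]
```

Contact is at TCP z≈0.0995, and the moment when it is supported agrees with the unloaded bias, so it looks near balance. I'll back off to zero net force, then crack the grip open a little and look while the clock stands still.

```bash
python3 -m crank '[{"claw":1,"dx":0,"dy":0,"dz":-0.03,"ax":0,"ay":0,"az":0},{"claw":1,"dx":0,"dy":0,"dz":0,"ax":0,"ay":0,"az":0},{"claw":1,"dx":0,"dy":0,"dz":0,"ax":0,"ay":0,"az":0}]'
python3 - <<'E'
from h import *
tare(10)
T=r.camera("top");S=r.camera("side");cv2.imwrite("pics/t4.png",T["color"][:,:,::-1]);cv2.imwrite("pics/s4.png",S["color"][:,:,::-1])
E
python3 -m crank '[{"claw":0.25,"dx":0,"dy":0,"dz":0,"ax":0,"ay":0,"az":0},{"claw":0.25,"dx":0,"dy":0,"dz":0,"ax":0,"ay":0,"az":0}]' 10
python3 - <<'E'
from h import *
a=cv2.cvtColor(cv2.imread("pics/s4.png"),cv2.COLOR_BGR2RGB)
def caps(im):
    h=cv2.cvtColor(im,cv2.COLOR_RGB2HSV)[190:225,360:395]
    m=cv2.inRange(h,(100,120,60),(125,255,255));q=np.argwhere(m);d=cv2.inRange(h,(0,0,0),(180,255,50));p=np.argwhere(d)
    return (q.mean(0)[::-1]+[360,190]).round(2),len(q),(p.mean(0)[::-1]+[360,190]).round(2),len(p)
b=r.camera("side")["color"];cv2.imwrite("pics/s5.png",b[:,:,::-1])
print(caps(a),caps(b))
f=lambda i:cv2.resize(i[185:235,340:405,::-1],(400,308),interpolation=cv2.INTER_CUBIC)
cv2.imwrite("pics/cmp5.png",np.hstack([f(a),f(b)]))
E
```

```text
time: 18.17
ee_pos: [0.6284, -0.1877, 0.0993]
eef_rot: [0.12, 0.993, 0.0, -0.0]
ft_force: [1.1, 0.1, 2.7]
width: 0.0298
grip_force: 50.0
F [ 1.02 -0.03  2.51] [0.376 0.595 0.459] M [ 0.0378 -0.2429  0.0036] [0.0262 0.0778 0.024 ]
time: 18.93
ee_pos: [0.6278, -0.1876, 0.0987]
eef_rot: [0.12, 0.993, 0.0, -0.001]
ft_force: [0.1, -0.7, 0.4]
width: 0.0321
grip_force: 0.0
(array([370.25, 211.22]), 320, array([373.94, 205.21]), 185) (array([370.28, 211.29]), 320, array([374.03, 205.19]), 188)
```

View pics/cmp5.png

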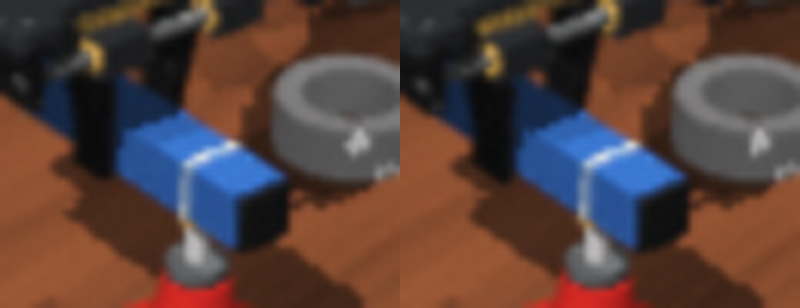

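The crop shows no tilt with the fingers 1 mm clear on each side: the band is over the pad and the centroid shift is under 0.1 px. I'll wait a few rows, then check again.

```bash
cat >> h.py <<'E'
def caps(im):
    h=cv2.cvtColor(im,cv2.COLOR_RGB2HSV)[190:225,360:395]
    m=cv2.inRange(h,(100,120,60),(125,255,255));q=np.argwhere(m);d=cv2.inRange(h,(0,0,0),(180,255,50));p=np.argwhere(d)
    return (q.mean(0)[::-1]+[360,190]).round(2),len(q),(p.mean(0)[::-1]+[360,190]).round(2),len(p)
E
python3 -m crank '[{"claw":0.22,"dx":0,"dy":0,"dz":0,"ax":0,"ay":0,"az":0}]'
python3 -c "
from h import *
print(caps(r.camera('side')['color']))"
python3 -m crank '[{"claw":0.2,"dx":0,"dy":0,"dz":0,"ax":0,"ay":0,"az":0},{"claw":0.2,"dx":0,"dy":0,"dz":0,"ax":0,"ay":0,"az":0}]'
python3 -c "
from h import *
print(caps(r.camera('side')['color']));tare(8);print(caps(r.camera('side')['color']))"
```

```text
time: 19.07
ee_pos: [0.6279, -0.1876, 0.0988]
eef_rot: [0.12, 0.993, 0.0, -0.001]
ft_force: [-0.8, 0.2, 0.0]
width: 0.0327
grip_force: 0.0
(array([370.29, 211.29]), 321, array([374.17, 205.26]), 187)
time: 19.28
ee_pos: [0.6282, -0.1877, 0.0991]
eef_rot: [0.12, 0.993, 0.0, -0.001]
ft_force: [-0.4, -0.1, -0.2]
width: 0.0341
grip_force: 0.0
(array([370.28, 211.29]), 320, array([373.94, 205.19]), 185)
F [ 0.053 -0.28   0.21 ] [0.454 0.4   0.313] M [ 0.0768 -0.1501 -0.0116] [0.0457 0.0378 0.0321]
(array([370.28, 211.29]), 320, array([374.16, 205.32]), 188)
```

It stays balanced with no grip force. Opening further, then retreating straight up.

```bash
python3 -m crank '[{"claw":-0.5,"dx":0,"dy":0,"dz":0,"ax":0,"ay":0,"az":0},{"claw":-0.5,"dx":0,"dy":0,"dz":0,"ax":0,"ay":0,"az":0},{"claw":-0.5,"dx":0,"dy":0,"dz":0,"ax":0,"ay":0,"az":0},{"claw":-0.5,"dx":0,"dy":0,"dz":0,"ax":0,"ay":0,"az":0},{"claw":-0.5,"dx":0,"dy":0,"dz":0,"ax":0,"ay":0,"az":0},{"claw":-0.5,"dx":0,"dy":0,"dz":0,"ax":0,"ay":0,"az":0},{"claw":-0.5,"dx":0,"dy":0,"dz":0,"ax":0,"ay":0,"az":0}]'
python3 -m crank '[{"claw":-0.5,"dx":0,"dy":0,"dz":-0.3,"ax":0,"ay":0,"az":0},{"claw":-0.5,"dx":0,"dy":0,"dz":-0.6,"ax":0,"ay":0,"az":0},{"claw":-0.5,"dx":0,"dy":0,"dz":-0.8,"ax":0,"ay":0,"az":0},{"claw":-0.5,"dx":0,"dy":0,"dz":-0.8,"ax":0,"ay":0,"az":0},{"claw":-0.5,"dx":0,"dy":0,"dz":-0.8,"ax":0,"ay":0,"az":0},{"claw":-0.5,"dx":0,"dy":0,"dz":-0.5,"ax":0,"ay":0,"az":0},{"claw":-0.5,"dx":0,"dy":0,"dz":0,"ax":0,"ay":0,"az":0}]'
python3 -c "
from h import *
c=r.camera('side')['color'];print(caps(c));cv2.imwrite('pics/s6.png',cv2.resize(c[150:270,300:460,::-1],(800,600)))"
```

```text
time: 20.37
ee_pos: [0.6283, -0.1877, 0.0992]
eef_rot: [0.12, 0.993, 0.0, -0.001]
ft_force: [-0.7, 0.6, -0.3]
width: 0.0641
grip_force: 0.0
time: 20.95
ee_pos: [0.63, -0.1875, 0.2179]
eef_rot: [0.12, 0.993, -0.0, 0.002]
ft_force: [0.3, -0.2, -0.3]
width: 0.0655
grip_force: 0.0
(array([370.26, 211.09]), 328, array([382.53, 219.48]), 66)
```

View pics/s6.png

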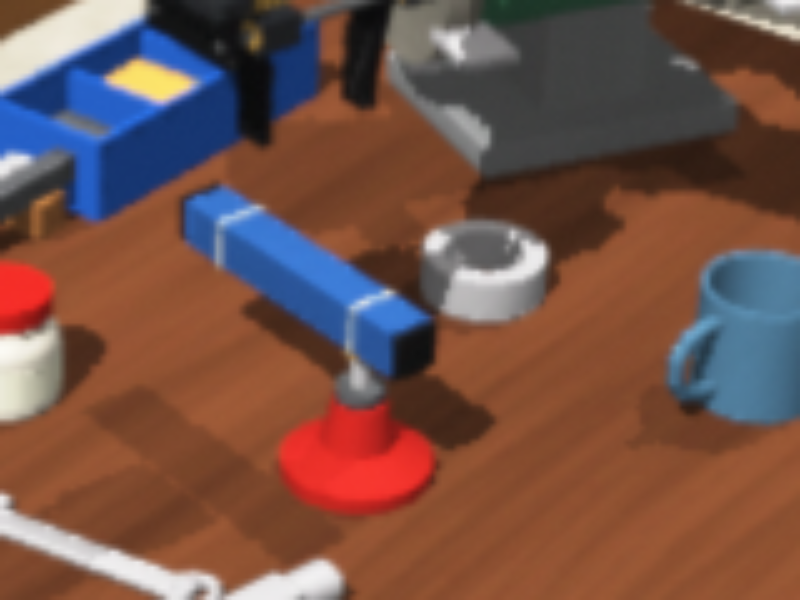

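The bar sits level on the pad with its end band above the pad, and the fingers are clear. One drift check, then I hand in.

```bash
python3 -m crank '[{"claw":-0.5,"dx":0,"dy":0,"dz":0,"ax":0,"ay":0,"az":0},{"claw":-0.5,"dx":0,"dy":0,"dz":0,"ax":0,"ay":0,"az":0},{"claw":-0.5,"dx":0,"dy":0,"dz":0,"ax":0,"ay":0,"az":0},{"claw":-0.5,"dx":0,"dy":0,"dz":0,"ax":0,"ay":0,"az":0},{"claw":-0.5,"dx":0,"dy":0,"dz":0,"ax":0,"ay":0,"az":0},{"claw":-0.5,"dx":0,"dy":0,"dz":0,"ax":0,"ay":0,"az":0}]'
python3 -c "
from h import *
print(caps(r.camera('side')['color']));print(r.close_job())"
```

```text
time: 21.5
ee_pos: [0.6283, -0.1877, 0.2128]
eef_rot: [0.12, 0.993, 0.0, -0.001]
ft_force: [0.2, -0.1, 0.1]
width: 0.0652
grip_force: 0.0
(array([370.24, 211.12]), 326, array([382.53, 219.48]), 66)
the job is handed in; nothing more can be done
None
```

The bar is balanced level on the jack's brass pad with the gripper clear and the job handed in at about 21.5 s; by feel its balance point is about 54 mm (±3 mm) from the middle towards the end that was raised in the cradle (no verdict was returned).

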